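Nip up a wheel-bearing retainer ring with a two-pin spanner

ROBOT

A 6-joint arm with a two-finger parallel gripper is mounted at the origin on a cart in front of the work surface, level with it; the furniture and walls round the work are solid. World frame = base frame: x ahead of the robot, y to its left, z up, the work surface at z = 0. Lengths are in m, angles in degrees, forces in N, time in s.
With the tool pointing down it reaches from about 0.375 to 0.9 m from the base axis. Payload 3.1 kg.
Tool frame: the origin (TCP) lies on the centre line of the jaws, within the pads' length; the fingertips stand 17 mm ahead of it and the grasp point (between the pads) lies 2 mm behind it; z points along the fingers, y is the line along which they close (so a half turn about z gives the same grasp; the last joint's range is limited). The gripper opens to 87 mm and grips with 3 to 60 N. Pads are 19 mm wide; open, the fingers measure 117 mm over their backs; the gripper's body (75 mm by 190 mm) begins 51 mm behind the grasp point.
Start: joints at [-86.717, 30.224, 82.088, -0, 67.689, -10.227], TCP at [0.146, -0.608, 0.24] pointing down, gripper open.
Joint ranges: [-176.69, 176.69], [-43.24, 126.21], [12.49, 139.97], [-82, 262], [0, 151.66], [-163.58, 163.58]. Speed limits (degrees/s): [159.86, 159.86, 180, 180, 180, 180].

INTERFACE

Orientations are given as a 3x3 rotation matrix whose columns are the frame's x, y, z axes.
In Python, from rig import bot, imaging, finder gives the robot as it stands. The module is installed in compiled form; this text tells all that it offers.
- The arm moves only by the tool play_rows, never from a script. Its argument "motion" is a list that holds one entry, the list of rows, each a list of 6 numbers: the shift along the tool's x, y, z in normalised numbers (1 is 750 mm), then the turn, a rotation vector about the tool's x, y, z in parts of the range, where 1.0 means 120 degrees. In form: [[[dx, dy, dz, wx, wy, wz], ...]]. A call has 1 to 8 rows; each row is the pose to reach, as a shift and turn from the pose commanded when the call began, along the tool's axes at that moment; what a row does not reach only later rows make up. A row lasts 1/12 s, in which the tool goes at most 41.7 mm and 7.16 degrees, less where a joint would pass 70% of its speed; a pose out of reach is approached as far as the arm can. No shift or turn number may pass 1 either way. A call with a gripper value outside its range is refused whole. "fingers" is the finger opening in m, from 0 to 0.087, set as the call begins (left out, the last holds). The fingers move at their own pace and stop on an object; the grip force is fixed at half the most. Time passes only in rows, so rows that repeat a pose let the fingers close. It gives the time, the measured TCP pose, the force, the opening and the grip force at its end, in the units of the state.
- bot.read_state(): the state, without advancing time (a new reading comes with each control period).
- imaging.capture(name): name is "scene" or "top" or "wrist"; returns a dict with "frame" (400x640x3 uint8, red, green, blue), "camera_matrix" (3x3 intrinsics, pixels), "R" (3x3) and "t" (3): a world point X has camera coordinates R X + t. Camera axes: x right, y down, z forward; pixel columns grow to the right and rows downward; lengths in m; the calibration is good to about 2 mm. A picture is of the moment at which its call begins. There is no depth.
- bot.hand_in(): hands the job in; it is judged then, once.
Trained networks look in the newest picture that a camera, given by its name, has taken for a name from the list of things; names that differ only in an ending like _2 or _b are one class to them, and where a whole thing is asked for, a point or a joint stands for the part that bears it (a point fixed in the world has none). Each returns a list of dicts, best first, with "confidence" (0 to 1); they miss things now and then, are a little off and sometimes report something else, mostly with a low value. They report only what shows in the picture. A call takes as long as a camera call. They do not tell look-alikes from the thing itself.
- finder.recognise(camera, name): "at" ([x, y, z] in m, in world coordinates, good to about 4 mm: the middle of the surface that is visible of it).
- finder.outline_of(camera, name): "pixels" (400x640 bool, what is visible of it).
The state is a dict: "time_s": time; "joint_positions": joint angles; "qvel": joint speeds; "tau": joint torques, N m; "position": TCP position; "tcp_rot": TCP orientation; "force": force on the tool from outside, world axes, zero at the start; "moment": the same for the moment, N m; "opening": opening from 0.0 (shut) to 1.0 (fully open); "grasp_force": force on a finger pad.
Only numpy, scipy, OpenCV 4.12 (cv2) and the standard library are available. Lean on these libraries where they do the work, as an engineer would, in place of code of your own. Each camera call takes 0.05 s, during which the arm holds its last target. There are 200 camera calls.

TASK

The bearing retainer ring, recessed in the wheel hub that is bolted to the plywood board, has only been run in by hand. Take the T-handled two-pin spanner out of its wooden block, feel its pins fully into the ring's two holes without pressing hard, turn the ring clockwise until it is fully home and nip it up to about 0.8 newton-metres (never much over 1.2). Then stand the spanner back upright in its pocket in the block, and leave the other tools lying where they are.

Things in the scene. Friction and masses are not known exactly. Their poses are not given: they have to be found in the camera images.
- spanner: loose steel pin spanner, 0.3 to 0.55 kg: round disc (radius 28, 9 mm thick) with two round-ended pins under it (6 mm thick, 7 mm long, 21 mm either side of the centre), and above it a stem with a square cross bar. Origin: centre of the disc's underside; z up the stem; x along the bar; the pins stand on the x axis. Starts upright in its pocket, turned any way
- spanner_bar (a point): centre of the spanner's cross bar (104 long, 14 wide, 14 high), 62 mm above the disc's underside; x along the bar. The place to grip from above; the stem under it is 11 mm thick, so fingertips may reach below the bar
- pocket (a point): the spanner's pocket in the wooden tool block (140x100 mm, 34 high, fixed to the bench): centre of a round ledge on which the disc's underside rests, 24 mm above the bench, 10 below the block's top, with a hole under it for the pins. Pocket radius 30 mm; the disc may face any way in it
- board: plywood board 150x150x18 mm screwed to the bench, with the aluminium wheel hub bolted on it: round flange of radius 70, then a barrel of radius 44, its rim 74 mm above the bench. Hub and ring count as part of it. Origin: centre of its underside; x and y along its edges, z up
- hub_face (a point): centre of the dark retainer ring's upper face, on the hub's axis, 67 mm above the bench, 7 below the hub's rim, in a recess of radius 32. The ring is 8 mm thick with two through holes 9 mm wide, 21 mm either side of the centre; the pins go in (1.5 mm play) until the disc lies on this face. Axes: the board's; they do not turn with hub or ring
- ring (a joint): turn of the ring (rad): 0 = home, stopped hard; starts at -1.0 to -0.6, grows clockwise seen from above. Drags with 0.3 N m and stays put. How the hub was bolted down varies, so the holes' direction is not measured: seen from above, their line starts within 0.4 rad either side of the board's x axis turned counter-clockwise by the remaining turn (minus this value)
- screwdriver_blue: blue-handled screwdriver, 26x160x25 mm, lying between the hub and the block; not part of the job
- padlock: brass padlock, 64x42x18 mm, lying at the front between hub and block; not part of the job
- slip_pliers: slip-joint pliers with red grips, 66x209x14 mm, at the left; not part of the job
- tape_measure: tape measure, 40x84x65 mm, at the back in the middle; not part of the job
- flashlight: black flashlight, 45x170x44 mm, at the back right; not part of the job
- spark_plug_box: small blue carton, 30x90x30 mm, at the right; not part of the job
Mind the look-alikes: they are no part of the job. There is more than one size of the spanner; the one meant has the size given above.

How it is judged (in metres and radians):
On the way, in this order (a step that is already met when the one before it is completed fails the run):
1. the spanner's pins are in the ring's holes, its disc within 3 mm of the ring's face (z of spanner in the frame of hub_face below 0.003 m and horizontal distance between spanner and hub_face below 0.004 m), for 0.1 s.
2. the ring is home and nipped up: the spanner's pins bear on it with over 30 N in all (about 0.6 newton-metres) (value of joint ring above -0.03 rad and z of spanner in the frame of hub_face below 0.004 m and contact force between spanner and board above 30 N), for 0.1 s.
At the end, for the whole second after the job is handed in: the ring is home (within 0.03 rad) and the spanner stands released in its pocket: upright (within 0.1 rad), its disc on the ledge (within 3 mm in height) and centred within 6 mm (value of joint ring above -0.03 rad and z of spanner in the frame of pocket between -0.003 and 0.003 m and horizontal distance between spanner and pocket below 0.006 m and angle between spanner's own z axis and vertical below 0.1 rad); the robot touches nothing.
It fails at once if the spanner is forced on the hub or ring: over 75 N of contact in all (pressing hard, or some 1.4 newton-metres) (contact force between spanner and board above 75 N).
It fails at once if another tool on the bench is shifted by over 3 cm (distance of any of screwdriver_blue, padlock, slip_pliers, tape_measure, flashlight, spark_plug_box from where it was at the start of the episode above 0.03 m).
It also fails if it takes over 69 s, if anything falls off the work surface, if the arm or the gripper's body presses on something with over 40 N, if the wrist force passes 120 N, or if a joint passes its speed limit or range.

## Working session

There is one attempt and no reset: what is moved stays moved. The work goes in short steps, Python scripts to look and compute and a tool call to move; the robot and the scene stay as the last step left them, time stands still between calls to the robot, and variables do not carry over. Pictures are saved under pics/ and viewed, at most 10 in all, crops included, and the job is handed in when it is done.

Besides the shell and the picture viewer there is one more tool, called after "Request:" as a command line: name --argument value ..., lists and objects as JSON in quotes. play_rows: Moves the arm, as the interface text tells. Its arguments: {"type":"object","properties":{"motion":{"type":"array"},"fingers":{"type":"number"}},"required":["motion"]}

```bash
mkdir -p pics; cat > h.py <<'E'
import numpy as np, cv2
from rig import bot, imaging, finder
def pix(c,X):
    p=c["camera_matrix"]@(c["R"]@np.asarray(X,float)+c["t"]); return p[:2]/p[2]
def onplane(c,uv,z):
    d=c["R"].T@np.linalg.solve(c["camera_matrix"],[uv[0],uv[1],1.]); o=-c["R"].T@c["t"]
    return o+d*(z-o[2])/d[2]
def save(n,im): cv2.imwrite("pics/"+n+".png",cv2.cvtColor(im,cv2.COLOR_RGB2BGR))
E
python3 - <<'E'
from h import *
a=imaging.capture("scene");b=imaging.capture("top")
save("scene",a["frame"]);save("top",b["frame"])
for cam in("scene","top"):
  for n in("spanner","board","pocket","ring"):
    try: print(cam,n,[(np.round(d["at"],3).tolist(),round(d["confidence"],2)) for d in finder.recognise(cam,n)])
    except Exception as e: print(cam,n,e)
print(-a["R"].T@a["t"],-b["R"].T@b["t"],b["camera_matrix"][0,0])
s=bot.read_state();print(s)
E
```

```text
scene spanner [([0.429, 0.548, 0.056], 0.9), ([0.376, 0.344, 0.093], 0.82)]
scene board [([0.558, -0.233, 0.052], 0.77)]
scene pocket []
scene ring []
top spanner [([0.385, 0.333, 0.1], 0.77), ([0.554, 0.222, 0.09], 0.74), ([0.428, 0.554, 0.096], 0.7)]
top board [([0.527, -0.179, 0.03], 0.92)]
top pocket [([0.582, 0.222, 0.036], 0.93)]
top ring [([0.534, -0.2, 0.065], 0.72), ([0.761, -0.214, 0.036], 0.65), ([0.743, 0.148, 0.056], 0.63)]
[-0.21719937 -0.69926229  1.28953435] [0.1224073  0.24439282 1.36675239] 432.34441336407485
{'time_s': 0.5, 'joint_positions': array([-8.67155869e+01,  3.02259636e+01,  8.20903638e+01,  4.93228213e-05,
        6.76889925e+01, -1.02270756e+01]), 'qvel': array([-0.04357598, -0.08725764, -0.06162155,  0.07077628, -0.04384042,
       -0.10460562]), 'tau': array([-1.01417972e-03, -4.39603186e+01, -1.76790726e+01,  6.33256836e-02,
        5.15073119e-02, -3.80526978e-05]), 'position': array([ 0.14605364, -0.60764578,  0.23950717]), 'tcp_rot': array([[ 9.72323168e-01,  2.33640016e-01, -4.52448644e-06],
       [ 2.33640015e-01, -9.72323164e-01,  9.27426958e-05],
       [ 1.72691420e-05, -9.12329729e-05, -9.99999996e-01]]), 'force': array([-0.49347248,  0.47452297,  0.54186138]), 'moment': array([-0.01197523,  0.05227739,  0.00186433]), 'grasp_force': 0.0, 'opening': 1.0019601741447908}
```

View pics/top.png

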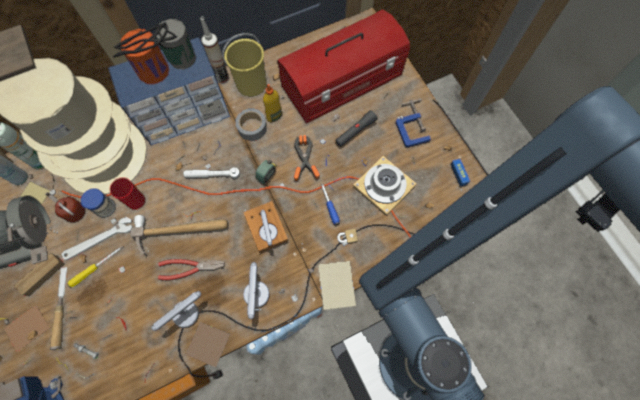

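View pics/scene.png

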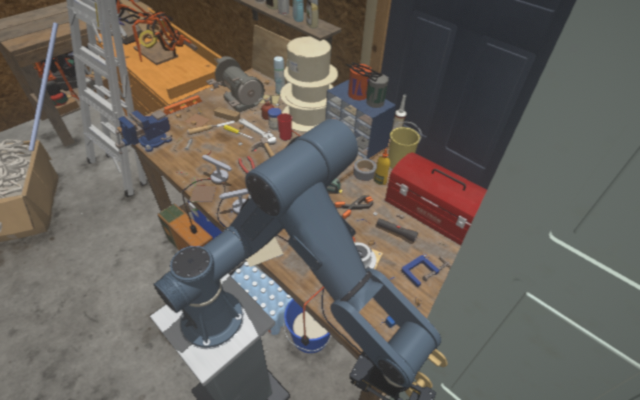

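The top picture shows three T-spanners: in the wooden block at (267,227), and loose at (255,290) and (184,310). The one in the block has the right setting, and I'll confirm it close up with the wrist camera. The hub is at (387,183), with the padlock at (347,237) and the blue screwdriver at (332,205). I'll move over the hub first.

Careful with the scale: shifts go in shares of 750 mm and turns go in shares of 120 degrees. That gives: 0.44 m / 0.75 = 0.5867, -0.31 m / 0.75 = -0.4133.

Request:
play_rows --motion '[[[0.5867, -0.4133, -0.1467, 0, 0, 0], [0.5867, -0.4133, -0.1467, 0, 0, 0], [0.5867, -0.4133, -0.1467, 0, 0, 0], [0.5867, -0.4133, -0.1467, 0, 0, 0], [0.5867, -0.4133, -0.1467, 0, 0, 0], [0.5867, -0.4133, -0.1467, 0, 0, 0], [0.5867, -0.4133, -0.1467, 0, 0, 0], [0.5867, -0.4133, -0.1467, 0, 0, 0]]]'

```text
time_s: 1.17
position: [0.3626, -0.3608, 0.307]
tcp_rot: [[0.972, 0.233, 0.0], [0.233, -0.972, -0.0], [0.0, 0.001, -1.0]]
force: [0.6, -1.3, 0.4]
opening: 0.998
grasp_force: 0.0
```

```bash
cat >> h.py <<'E'
from scipy.spatial.transform import Rotation as Ro
def plan(p,yaw=None,s=None):
    """shift/turn from the present measured pose to TCP p, tool down, tool x at yaw (deg)"""
    s=s or bot.read_state(); R=np.array(s["tcp_rot"]); d=R.T@(np.asarray(p)-s["position"])
    cur=np.degrees(np.arctan2(R[1,0],R[0,0])); yaw=cur if yaw is None else yaw
    c,q=np.cos(np.radians(yaw)),np.sin(np.radians(yaw))
    T=np.array([[c,q,0],[q,-c,0],[0,0,-1.]])
    w=Ro.from_matrix(R.T@T).as_rotvec(degrees=True)
    print("yaw",round(cur,2),"pos",np.round(s["position"],4),"d",np.round(d,4),"w",np.round(w,2),"rows",round(max(np.linalg.norm(d)/.0417,np.linalg.norm(w)/7.16),1),"t",round(s["time_s"],2))
E
python3 - <<'E'
from h import *
plan([0.47,-0.2,0.33],0)
E
```

```text
yaw 13.48 pos [ 0.3626 -0.3608  0.307 ] d [ 0.1419 -0.1313 -0.0231] w [ 0.03 -0.02 13.48] rows 4.7 t 1.17
```

Converted, 0.142 m / 0.75 = 0.1893, -0.131 m / 0.75 = -0.1747, 13.5 degrees / 120 = 0.1125.

Request:
play_rows --motion '[[[0.1893, -0.1747, -0.0307, 0, 0, 0.1125], [0.1893, -0.1747, -0.0307, 0, 0, 0.1125], [0.1893, -0.1747, -0.0307, 0, 0, 0.1125], [0.1893, -0.1747, -0.0307, 0, 0, 0.1125], [0.1893, -0.1747, -0.0307, 0, 0, 0.1125], [0.1893, -0.1747, -0.0307, 0, 0, 0.1125], [0.1893, -0.1747, -0.0307, 0, 0, 0.1125]]]'

```text
time_s: 1.75
position: [0.4699, -0.2003, 0.3297]
tcp_rot: [[1.0, 0.005, 0.001], [0.005, -1.0, -0.001], [0.001, 0.001, -1.0]]
force: [-0.0, 0.5, 0.3]
opening: 1.0
grasp_force: 0.0
```

```bash
python3 - <<'E'
from h import *
a=imaging.capture("wrist");save("w1",a["frame"])
for n in("board","ring","hub_face"):
    print(n,[(np.round(d["at"],3).tolist(),round(d["confidence"],2)) for d in finder.recognise("wrist",n)])
s=bot.read_state();o=-a["R"].T@a["t"];R=np.array(s["tcp_rot"])
print(s["position"],"cam",o,"in tool",R.T@(o-s["position"]),"view dir tool",R.T@a["R"][2],"camx",R.T@a["R"][0],a["camera_matrix"][0,0])
E
```

```text
board [([0.538, -0.197, 0.032], 0.74)]
ring [([0.535, -0.201, 0.067], 0.64)]
hub_face [([0.543, -0.199, 0.03], 0.85)]
[ 0.46842852 -0.20301046  0.32904397] cam [ 0.54943428 -0.1982572   0.47428283] in tool [ 0.08089729 -0.00488763 -0.14529484] view dir tool [-0.28895551  0.00363818  0.95733561] camx [ 0.00726189  0.99997234 -0.00160833] 288.637191067933
```

View pics/w1.png

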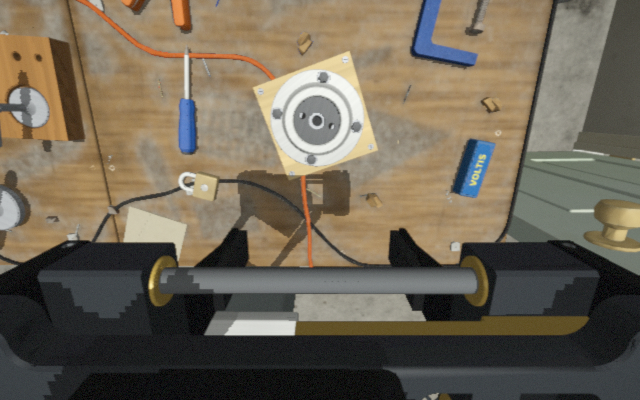

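The wrist picture shows the hub at (315,120) with ring holes near (302,115) and (331,127), the block at left (40,90), the screwdriver at (187,120) and the padlock at (200,185). I'll lower for a sharper look at the ring.

Request:
play_rows --motion '[[[-0.0133, 0, 0.2067, 0, 0, 0], [-0.0133, 0, 0.2067, 0, 0, 0], [-0.0133, 0, 0.2067, 0, 0, 0], [-0.0133, 0, 0.2067, 0, 0, 0], [-0.0133, 0, 0.2067, 0, 0, 0], [-0.0133, 0, 0.2067, 0, 0, 0], [-0.0133, 0, 0.2067, 0, 0, 0]]]'

```text
time_s: 2.53
position: [0.4601, -0.2036, 0.1757]
tcp_rot: [[1.0, -0.001, 0.002], [-0.001, -1.0, -0.002], [0.002, 0.002, -1.0]]
force: [0.3, 0.2, 0.1]
opening: 0.998
grasp_force: 0.0
```

```bash
cat >> h.py <<'E'
def rect(c,cen,z,half=.06,mm=.2):
    """top-down view of the plane z, up = +x world, right = -y world"""
    n=int(2*half*1e3/mm); i=np.arange(n)*mm*1e-3
    X=np.stack(np.meshgrid(cen[1]+half-i,cen[0]+half-i),-1); 
    P=np.stack([X[...,1],X[...,0],np.full(X.shape[:2],z)],-1)@c["R"].T+c["t"]
    P=P@c["camera_matrix"].T; m=(P[...,:2]/P[...,2:]).astype(np.float32)
    return cv2.remap(c["frame"],m[...,0],m[...,1],cv2.INTER_CUBIC)
E
python3 - <<'E'
from h import *
for k in range(3):
    a=imaging.capture("wrist"); s=bot.read_state(); print(s["position"],-a["R"].T@a["t"])
print([(np.round(d["at"],4).tolist(),round(d["confidence"],2)) for d in finder.recognise("wrist","ring")])
np.savez("hub.npz",**a)
cen=(.535,-.200)
im=np.hstack([rect(a,cen,z,.06,.3) for z in(.067,.074)])
save("r1",im)
E
```

```text
[ 0.46056086 -0.20362612  0.17630072] [ 0.53933856 -0.20188939  0.32036997]
[ 0.46065625 -0.20343102  0.17651969] [ 0.53960962 -0.20174465  0.32113399]
[ 0.46056152 -0.20315899  0.17651596] [ 0.53964653 -0.20147985  0.32141412]
[([0.5375, -0.199, 0.0669], 0.55)]
```

View pics/r1.png

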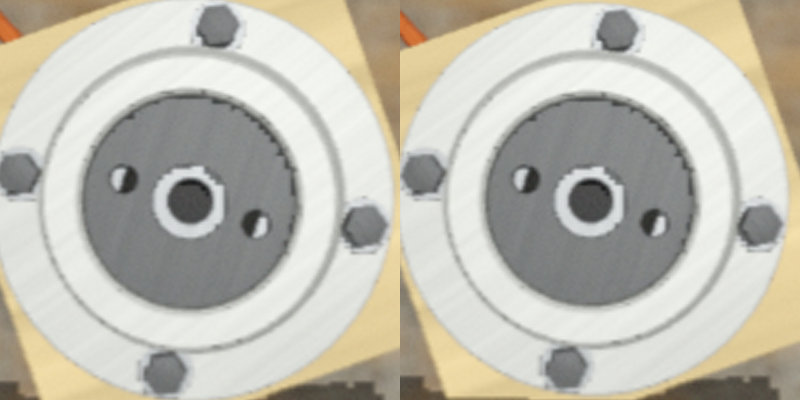

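The left panel (plane z=67 mm) has the ring centred near (190,201) and its holes at (123,179) and (256,224), 42 mm apart. That puts the hub at about (0.5345, -0.197), with the hole line at 71.3°. The next stop is the block.

Converted, -0.2 m / 0.75 = -0.2667, -0.12 m / 0.75 = -0.16.

Request:
play_rows --motion '[[[0, -0.2667, -0.16, 0, 0, 0], [0, -0.2667, -0.16, 0, 0, 0], [0, -0.2667, -0.16, 0, 0, 0], [0, -0.2667, -0.16, 0, 0, 0], [0, -0.2667, -0.16, 0, 0, 0], [0, -0.2667, -0.16, 0, 0, 0]]]'

```text
time_s: 3.23
position: [0.4595, 0.0011, 0.2979]
tcp_rot: [[1.0, 0.002, 0.006], [0.002, -1.0, -0.0], [0.006, 0.0, -1.0]]
force: [0.7, -0.2, 0.9]
opening: 0.998
grasp_force: 0.0
```

Converted, -0.22 m / 0.75 = -0.2933, 0.04 m / 0.75 = 0.0533.

Request:
play_rows --motion '[[[0.0267, -0.2933, 0.0533, 0, 0, 0], [0.0267, -0.2933, 0.0533, 0, 0, 0], [0.0267, -0.2933, 0.0533, 0, 0, 0], [0.0267, -0.2933, 0.0533, 0, 0, 0], [0.0267, -0.2933, 0.0533, 0, 0, 0], [0.0267, -0.2933, 0.0533, 0, 0, 0], [0.0267, -0.2933, 0.0533, 0, 0, 0], [0.0267, -0.2933, 0.0533, 0, 0, 0]]]'

```text
time_s: 3.9
position: [0.479, 0.2189, 0.2551]
tcp_rot: [[1.0, 0.003, 0.001], [0.003, -1.0, -0.0], [0.001, 0.0, -1.0]]
force: [0.2, -0.8, -0.3]
opening: 0.998
grasp_force: 0.0
```

```bash
python3 - <<'E'
from h import *
a=imaging.capture("wrist"); np.savez("blk.npz",**a)
for n in("spanner","spanner_bar","pocket"):
    r=finder.recognise("wrist",n); print(n,[(np.round(d["at"],4).tolist(),np.round(pix(a,d["at"])),round(d["confidence"],2)) for d in r])
cen=(.57,.22)
p=pix(a,[.565,.22,.06]).astype(int);print(p)
f=a["frame"][max(0,p[1]-75):p[1]+75,max(0,p[0]-100):p[0]+100]
save("c1",cv2.resize(f,None,fx=4,fy=4,interpolation=cv2.INTER_CUBIC)); print(f.shape)
plan([.48,.22,.25],0)
E
```

```text
spanner [([0.4393, 0.5333, 0.023], array([ 89., 200.]), 0.96), ([0.5573, 0.22, 0.0892], array([319., 111.]), 0.95), ([0.4168, 0.3195, 0.0256], array([246., 216.]), 0.82)]
spanner_bar [([0.5534, 0.2236, 0.0927], array([315., 115.]), 0.79), ([0.417, 0.3171, 0.0246], array([248., 216.]), 0.66), ([0.4426, 0.5372, 0.0221], array([ 86., 197.]), 0.57)]
pocket [([0.5901, 0.2261, 0.0328], array([313.,  82.]), 0.68)]
[318 103]
(150, 200, 3)
yaw -0.09 pos [0.4793 0.2169 0.255 ] d [ 0.0007 -0.0031  0.005 ] w [ 0.01 -0.06 -0.09] rows 0.1 t 4.1
```

View pics/c1.png

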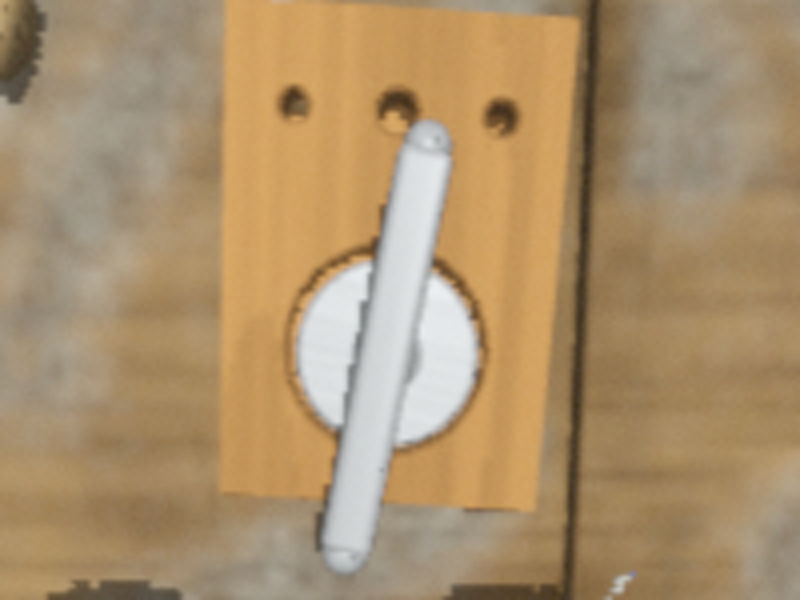

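The crop shows the spanner seated in the block's round pocket, with the disc at crop (389,352) and the bar running from (428,125) to (345,570). I'll check its size against the other two and compute its pose.

```bash
python3 - <<'E'
from h import *
a=dict(np.load("blk.npz"))
P=lambda u,v,z: onplane(a,(218+u/4,28+v/4),z)
e1,e2=P(429,122,.093),P(345,572,.093)
print("bar",e1,e2,np.linalg.norm(e1-e2)*1e3,"yaw",np.degrees(np.arctan2(*(e1-e2)[[1,0]])),"mid",(e1+e2)/2)
l,r,t,b=P(297,350,.033),P(481,350,.033),P(389,257,.033),P(389,449,.033)
print("disc",np.linalg.norm(l-r)*500,np.linalg.norm(t-b)*500,"c",(l+r)/2,(t+b)/2)
pl,pr=P(287,350,.034),P(486,350,.034);print("pocket y",(pl+pr)/2,np.linalg.norm(pl-pr)*500)
sides=[P(378,300,.093),P(437,300,.093)];print("width",np.linalg.norm(sides[0]-sides[1]))
g=cv2.cvtColor(np.hstack([rect(a,(.55,.22),.033,.06,.3),rect(a,(.55,.22),.093,.06,.3)]),cv2.COLOR_RGB2BGR);cv2.imwrite("pics/r2.png",g)
E
```

```text
bar [0.6057636  0.21379253 0.093     ] [0.49466174 0.23525844 0.093     ] 113.15656468833014 yaw -10.93533199373221 mid [0.55021267 0.22452549 0.093     ]
disc 28.13916109773791 28.32974649593268 c [0.55133281 0.22394458 0.033     ] [0.54979296 0.22394504 0.033     ]
pocket y [0.55134892 0.2246982  0.034     ] 30.350002940304474
width 0.014914266186681813
```

View pics/r2.png

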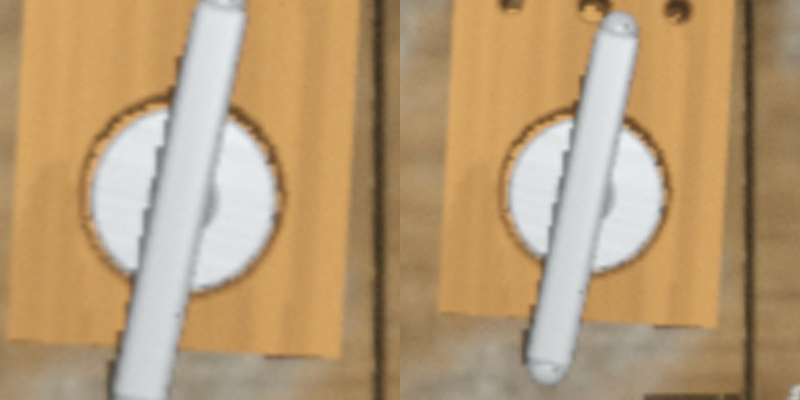

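This fits: disc radius 28.2 mm, bar 14–15 mm wide and about 104 mm plus domed ends, and it is the only one in the pocket. It sits at (0.5505, 0.2242) with yaw -10.9°. I'll approach it now.

Converted, 0.1 m / 0.75 = 0.1333, 0.071 m / 0.75 = 0.0947, 10.8 degrees / 120 = 0.09.

Request:
play_rows --motion '[[[0.0947, -0.0093, 0.1333, 0, 0, 0.09], [0.0947, -0.0093, 0.1333, 0, 0, 0.09], [0.0947, -0.0093, 0.1333, 0, 0, 0.09], [0.0947, -0.0093, 0.1333, 0, 0, 0.09], [0.0947, -0.0093, 0.1333, 0, 0, 0.09], [0.0947, -0.0093, 0.1333, 0, 0, 0.09]]]'

```text
time_s: 4.6
position: [0.55, 0.2242, 0.1548]
tcp_rot: [[0.982, -0.189, -0.0], [-0.189, -0.982, -0.0], [-0.0, 0.0, -1.0]]
force: [0.2, 0.2, 0.3]
opening: 1.003
grasp_force: 0.0
```

```bash
python3 - <<'E'
from h import *
imaging.capture("wrist")
plan([.5505,.2242,.084],-10.9)
E
```

```text
yaw -10.85 pos [0.5503 0.2245 0.156 ] d [0.0002 0.0003 0.072 ] w [-0.04 -0.1   0.05] rows 1.7 t 4.65
```

Converted, 0.071 m / 0.75 = 0.0947, 0.055 m / 0.75 = 0.0733.

Request:
play_rows --motion '[[[0, 0, 0.04, 0, 0, 0], [0, 0, 0.0733, 0, 0, 0], [0, 0, 0.0947, 0, 0, 0], [0, 0, 0.0947, 0, 0, 0], [0, 0, 0.0947, 0, 0, 0]]]'

```text
time_s: 5.07
position: [0.5502, 0.2252, 0.0853]
tcp_rot: [[0.982, -0.187, 0.002], [-0.187, -0.982, 0.0], [0.002, -0.001, -1.0]]
force: [-0.1, -0.5, 0.4]
opening: 0.997
grasp_force: 0.0
```

Request:
play_rows --motion '[[[0, 0, 0, 0, 0, 0], [0, 0, 0, 0, 0, 0], [0, 0, 0, 0, 0, 0], [0, 0, 0, 0, 0, 0], [0, 0, 0, 0, 0, 0], [0, 0, 0, 0, 0, 0], [0, 0, 0, 0, 0, 0], [0, 0, 0, 0, 0, 0]]]' --fingers 0

```text
time_s: 5.73
position: [0.5501, 0.2251, 0.0832]
tcp_rot: [[0.982, -0.187, -0.0], [-0.187, -0.982, -0.0], [-0.0, 0.0, -1.0]]
force: [0.9, -0.1, -0.0]
opening: 0.473
grasp_force: 0.0
```

```bash
python3 - <<'E'
from h import *
s=bot.read_state(); print(s["opening"]*87,s["grasp_force"],s["force"],s["moment"],s["joint_positions"]); plan([.5505,.2242,.084],-10.9)
E
```

```text
41.17644249013148 0.0 [ 0.89808827 -0.09212068 -0.02093239] [0.03116244 0.0547493  0.07992087] [1.14961235e+01 4.00696013e+01 9.34569459e+01 1.07215105e-03
 4.64805210e+01 1.12286014e+02]
yaw -10.79 pos [0.5501 0.2251 0.0832] d [ 0.0006  0.0008 -0.0008] w [0.   0.01 0.11] rows 0.0 t 5.73
```

Request:
play_rows --motion '[[[0, 0, 0, 0, 0, 0], [0, 0, 0, 0, 0, 0], [0, 0, 0, 0, 0, 0], [0, 0, 0, 0, 0, 0], [0, 0, 0, 0, 0, 0], [0, 0, 0, 0, 0, 0], [0, 0, 0, 0, 0, 0], [0, 0, 0, 0, 0, 0]]]' --fingers 0

```text
time_s: 6.4
position: [0.55, 0.2249, 0.0832]
tcp_rot: [[0.982, -0.187, -0.0], [-0.187, -0.982, -0.0], [-0.0, 0.0, -1.0]]
force: [1.0, -1.0, -0.0]
opening: 0.156
grasp_force: 29.9
```

```bash
python3 - <<'E'
from h import *
s=bot.read_state(); print(s["opening"]*87,s["grasp_force"],s["force"],s["moment"]); plan([.5505,.2242,.16],-10.9)
E
```

```text
13.58086833219171 29.90999210625887 [ 1.01051647 -1.02394432 -0.04048958] [-0.20877757 -0.07182053  0.03972851]
yaw -10.79 pos [0.55   0.2249 0.0832] d [ 0.0006  0.0007 -0.0768] w [0.02 0.01 0.11] rows 1.8 t 6.4
```

Converted, -0.12 m / 0.75 = -0.16, -0.11 m / 0.75 = -0.1467.

Request:
play_rows --motion '[[[0, 0, -0.016, 0, 0, 0], [0, 0, -0.04, 0, 0, 0], [0, 0, -0.0733, 0, 0, 0], [0, 0, -0.1133, 0, 0, 0], [0, 0, -0.1467, 0, 0, 0], [0, 0, -0.16, 0, 0, 0], [0, 0, -0.16, 0, 0, 0]]]'

```text
time_s: 6.98
position: [0.5515, 0.2258, 0.2063]
tcp_rot: [[0.982, -0.187, 0.006], [-0.187, -0.982, 0.002], [0.005, -0.003, -1.0]]
force: [0.7, 0.5, -5.7]
opening: 0.159
grasp_force: 29.9
```

```bash
python3 - <<'E'
from h import *
s=bot.read_state(); print(s["opening"]*87,s["grasp_force"],s["force"],s["moment"]); plan([.5345,-.197,.2],71.3)
E
```

```text
13.858204717110482 29.912471221759915 [ 0.65976267  0.47870698 -5.68415515] [ 0.09198843 -0.03525553  0.02544726]
yaw -10.78 pos [0.5515 0.2258 0.2063] d [0.0623 0.4185 0.0055] w [  0.1   -0.37 -82.08] rows 11.5 t 6.98
```

Converted, 0.23 m / 0.75 = 0.3067, 0.21 m / 0.75 = 0.28, -48 degrees / 120 = -0.4.

Request:
play_rows --motion '[[[0.0027, 0.016, 0, 0, 0, -0.025], [0.008, 0.0533, 0, 0, 0, -0.0667], [0.016, 0.1, 0, 0, 0, -0.125], [0.0227, 0.1467, 0, 0, 0, -0.1833], [0.0293, 0.1933, 0, 0, 0, -0.2417], [0.036, 0.24, 0, 0, 0, -0.3], [0.0427, 0.28, 0, 0, 0, -0.3583], [0.0453, 0.3067, 0, 0, 0, -0.4]]]'

```text
time_s: 7.65
position: [0.539, -0.0099, 0.2013]
tcp_rot: [[0.794, 0.608, -0.004], [0.608, -0.794, -0.0], [-0.003, -0.002, -1.0]]
force: [0.2, 1.6, -4.7]
opening: 0.15
grasp_force: 29.9
```

```bash
python3 - <<'E'
from h import *
plan([.5345,-.197,.2],71.3)
E
```

```text
yaw 37.43 pos [ 0.539  -0.0099  0.2013] d [-0.1173  0.1458  0.0014] w [ -0.16   0.13 -33.87] rows 4.7 t 7.65
```

Converted, 0.146 m / 0.75 = 0.1947, 0.13 m / 0.75 = 0.1733, -33.9 degrees / 120 = -0.2825.

Request:
play_rows --motion '[[[-0.0267, 0.04, 0, 0, 0, -0.0417], [-0.06, 0.08, 0, 0, 0, -0.1], [-0.1, 0.1267, 0, 0, 0, -0.1583], [-0.1333, 0.1733, 0, 0, 0, -0.2167], [-0.156, 0.1947, 0, 0, 0, -0.2667], [-0.156, 0.1947, 0, 0, 0, -0.2825], [-0.156, 0.1947, 0, 0, 0, -0.2825], [-0.156, 0.1947, 0, 0, 0, -0.2825]]]'

```text
time_s: 8.32
position: [0.5339, -0.1935, 0.2013]
tcp_rot: [[0.326, 0.945, -0.004], [0.945, -0.326, 0.003], [0.002, -0.005, -1.0]]
force: [-1.0, -0.1, -5.8]
opening: 0.157
grasp_force: 30.0
```

```bash
python3 - <<'E'
from h import *
a=imaging.capture("wrist"); s=bot.read_state(); print(s["force"],s["moment"],s["joint_positions"]); plan([.5345,-.197,.15],71.3)
save("w2",a["frame"]); np.savez("w2.npz",**a)
E
```

```text
[ 0.22751308  0.12621285 -4.53132812] [-0.02392136 -0.09305433 -0.03080906] [-3.11368291e+01  2.86504475e+01  9.24737829e+01  3.79748045e-02
  5.91398183e+01 -1.22134232e+01]
yaw 71.06 pos [ 0.5342 -0.1928  0.2016] d [-0.0039  0.0019  0.0516] w [-0.25 -0.09 -0.24] rows 1.2 t 8.37
```

View pics/w2.png

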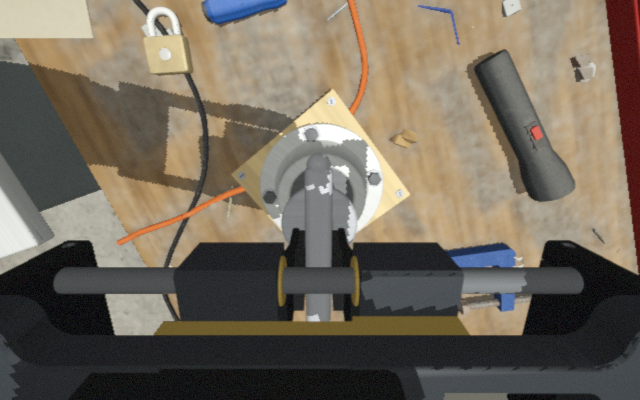

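The held spanner's bar is at (318,240), pointing up the image, and its disc is over the hub at (320,200). I'll lower to just above the rim while correcting xy.

Converted, 0.052 m / 0.75 = 0.0693, 0.04 m / 0.75 = 0.0533, -0.2 degrees / 120 = -0.0017.

Request:
play_rows --motion '[[[-0.0027, 0.0013, 0.0267, 0, 0, -0.0017], [-0.0053, 0.0027, 0.0533, 0, 0, -0.0017], [-0.0053, 0.0027, 0.0693, 0, 0, -0.0017], [-0.0053, 0.0027, 0.0693, 0, 0, -0.0017], [-0.0053, 0.0027, 0.0693, 0, 0, -0.0017], [-0.0053, 0.0027, 0.0693, 0, 0, -0.0017]]]'

```text
time_s: 8.87
position: [0.5366, -0.1978, 0.1518]
tcp_rot: [[0.319, 0.948, 0.001], [0.948, -0.319, -0.0], [-0.0, 0.001, -1.0]]
force: [0.7, 0.1, -4.8]
opening: 0.155
grasp_force: 30.0
```

```bash
python3 - <<'E'
from h import *
a=imaging.capture("wrist"); s=bot.read_state(); print(s["force"],s["moment"]); plan([.5345,-.197,.135],71.3,s)
np.savez("w3.npz",**a); R=np.array(s["tcp_rot"]); print(R)
# rectified at disc underside plane & ring face plane, around hub
im=np.hstack([rect(a,(.5345,-.197),z,.06,.3) for z in(.1,.067)]); save("r3",im)
# predicted hub centre/holes pixels
f=a["frame"].copy()
for r,z in((.044,.074),(.032,.074)):
    for t in np.linspace(0,2*np.pi,120): 
        p=pix(a,[.5345+r*np.cos(t),-.197+r*np.sin(t),z]); cv2.circle(f,tuple(int(x*8) for x in p),3,(255,0,0),-1,cv2.LINE_AA,3)
for t in np.linspace(0,2*np.pi,120):
    p=pix(a,s["position"]+R@[.028*np.cos(t),.028*np.sin(t),.0502]); cv2.circle(f,tuple(int(x*8) for x in p),3,(0,255,0),-1,cv2.LINE_AA,3)
save("w3",cv2.resize(f[90:250,220:420],None,fx=4,fy=4,interpolation=cv2.INTER_CUBIC)[:600])
E
```

```text
[ 0.19514206 -0.5826191  -3.7426882 ] [-0.03339318 -0.04688554 -0.01977589]
yaw 71.37 pos [ 0.5369 -0.1982  0.1522] d [ 0.0004 -0.0027  0.0172] w [0.1  0.02 0.07] rows 0.4 t 8.92
[[ 3.19522981e-01  9.47577186e-01  1.59407725e-03]
 [ 9.47578473e-01 -3.19521944e-01 -8.74696955e-04]
 [-3.19500218e-04  1.78999906e-03 -9.99998347e-01]]
```

View pics/w3.png

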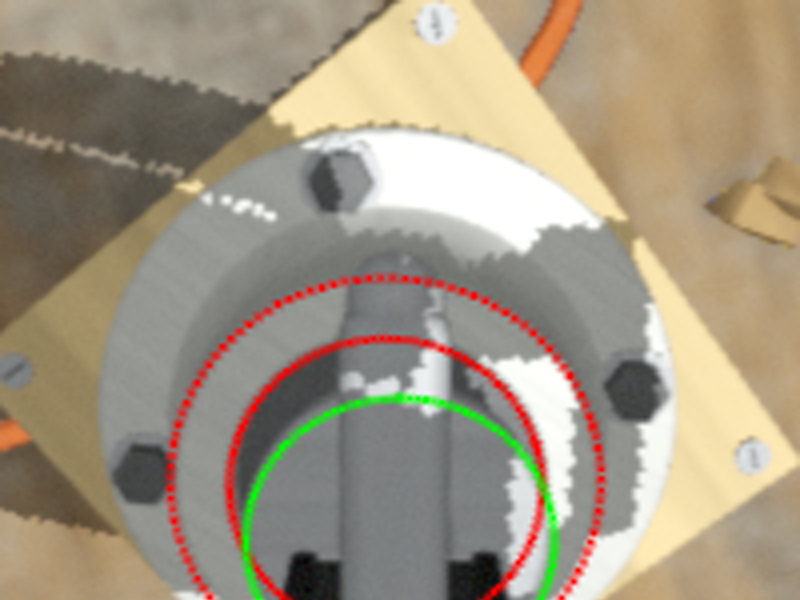

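The overlay matches the hub (red) and the disc (green), and the disc is 2.7 mm to the right. I'll correct that and lower to just above contact.

Converted, 0.016 m / 0.75 = 0.0213, -0.0027 m / 0.75 = -0.0036.

Request:
play_rows --motion '[[[0.0005, -0.0036, 0.0053, 0, 0, 0], [0.0005, -0.0036, 0.0133, 0, 0, 0], [0.0005, -0.0036, 0.0187, 0, 0, 0], [0.0005, -0.0036, 0.0213, 0, 0, 0], [0.0005, -0.0036, 0.0213, 0, 0, 0], [0.0005, -0.0036, 0.0213, 0, 0, 0]]]'

```text
time_s: 9.42
position: [0.5336, -0.1974, 0.1351]
tcp_rot: [[0.321, 0.947, -0.0], [0.947, -0.321, 0.0], [0.0, -0.0, -1.0]]
force: [0.5, -0.3, -4.9]
opening: 0.157
grasp_force: 30.0
```

```bash
python3 - <<'E'
from h import *
s=bot.read_state(); print(s["force"],s["moment"]); plan([.5345,-.197,.135],71.3,s)
E
```

```text
[ 0.51643519 -0.26957469 -4.88344848] [-0.0462355  -0.05829683  0.00389772]
yaw 71.3 pos [ 0.5336 -0.1974  0.1351] d [0.0007 0.0007 0.0001] w [-0.02 -0.01 -0.  ] rows 0.0 t 9.42
```

Converted, 0.0035 m / 0.75 = 0.0047, 0.003 m / 0.75 = 0.004.

Request:
play_rows --motion '[[[0.0008, 0.0008, 0.0013, 0, 0, 0], [0.0008, 0.0008, 0.0027, 0, 0, 0], [0.0008, 0.0008, 0.004, 0, 0, 0], [0.0008, 0.0008, 0.0047, 0, 0, 0], [0.0008, 0.0008, 0.0047, 0, 0, 0]]]'

```text
time_s: 9.83
position: [0.5344, -0.1969, 0.1317]
tcp_rot: [[0.32, 0.947, -0.0], [0.947, -0.32, 0.0], [0.0, -0.0, -1.0]]
force: [-0.8, -0.3, -4.3]
opening: 0.157
grasp_force: 30.0
```

Converted, 0.002 m / 0.75 = 0.0027, 0.0014 m / 0.75 = 0.0019.

Request:
play_rows --motion '[[[0, 0, 0.0009, 0, 0, 0], [0, 0, 0.0019, 0, 0, 0], [0, 0, 0.0027, 0, 0, 0], [0, 0, 0.0027, 0, 0, 0]]]'

```text
time_s: 10.17
position: [0.5344, -0.1969, 0.1297]
tcp_rot: [[0.32, 0.947, -0.0], [0.947, -0.32, 0.0], [0.0, -0.0, -1.0]]
force: [-0.5, -0.3, -4.0]
opening: 0.157
grasp_force: 30.0
```

The pins are entering freely.

Converted, 0.0021 m / 0.75 = 0.0028, 0.0014 m / 0.75 = 0.0019.

Request:
play_rows --motion '[[[0, 0, 0.0009, 0, 0, 0], [0, 0, 0.0019, 0, 0, 0], [0, 0, 0.0028, 0, 0, 0], [0, 0, 0.0028, 0, 0, 0], [0, 0, 0.0028, 0, 0, 0]]]'

```text
time_s: 10.58
position: [0.5344, -0.1969, 0.1276]
tcp_rot: [[0.32, 0.947, -0.0], [0.947, -0.32, 0.0], [0.0, -0.0, -1.0]]
force: [1.2, 0.3, -5.0]
opening: 0.16
grasp_force: 30.0
```

Converted, 0.0013 m / 0.75 = 0.0017, 0.001 m / 0.75 = 0.0013.

Request:
play_rows --motion '[[[0, 0, 0.0007, 0, 0, 0], [0, 0, 0.0013, 0, 0, 0], [0, 0, 0.0017, 0, 0, 0], [0, 0, 0.0017, 0, 0, 0]]]'

```text
time_s: 10.92
position: [0.5345, -0.1971, 0.1266]
tcp_rot: [[0.32, 0.947, 0.0], [0.947, -0.32, -0.0], [-0.0, 0.0, -1.0]]
force: [-0.7, -1.3, -3.2]
opening: 0.158
grasp_force: 30.0
```

The spanner is seated, so I'll turn clockwise (positive about tool z) in steps.

Converted, 15 degrees / 120 = 0.125.

Request:
play_rows --motion '[[[0, 0, 0, 0, 0, 0.0167], [0, 0, 0, 0, 0, 0.0417], [0, 0, 0, 0, 0, 0.0667], [0, 0, 0, 0, 0, 0.0917], [0, 0, 0, 0, 0, 0.1167], [0, 0, 0, 0, 0, 0.125], [0, 0, 0, 0, 0, 0.125]]]'

```text
time_s: 11.5
position: [0.5347, -0.1972, 0.1266]
tcp_rot: [[0.554, 0.833, 0.001], [0.833, -0.554, -0.001], [-0.0, 0.001, -1.0]]
force: [0.1, -0.7, -4.3]
opening: 0.159
grasp_force: 30.1
```

```bash
python3 - <<'E'
from h import *
s=bot.read_state(); print(s["force"],s["moment"],s["tau"][5]); plan([.5345,-.197,.1264],71.3,s)
E
```

```text
[ 0.13902357 -0.74884859 -4.34503673] [-0.0839057  -0.11379107  0.27828382] 0.37873352877795696
yaw 56.38 pos [ 0.5347 -0.1972  0.1266] d [ 0.0001 -0.0003  0.0002] w [  0.05   0.02 -14.92] rows 2.1 t 11.5
```

Converted, 14 degrees / 120 = 0.1167.

Request:
play_rows --motion '[[[0, 0, 0, 0, 0, 0.025], [0, 0, 0, 0, 0, 0.05], [0, 0, 0, 0, 0, 0.075], [0, 0, 0, 0, 0, 0.1], [0, 0, 0, 0, 0, 0.1167], [0, 0, 0, 0, 0, 0.1167]]]'

```text
time_s: 12.0
position: [0.5349, -0.1972, 0.1266]
tcp_rot: [[0.739, 0.674, 0.001], [0.674, -0.739, -0.001], [0.0, 0.001, -1.0]]
force: [0.7, 0.2, -3.9]
opening: 0.157
grasp_force: 30.1
```

```bash
python3 - <<'E'
from h import *
s=bot.read_state(); print(s["force"],s["moment"],s["tau"][5],s["opening"]*87); plan([.5345,-.197,.1264],71.3,s)
E
```

```text
[ 0.65347104  0.20731066 -3.92329127] [-0.06838865 -0.15543233  0.23089047] 0.44003396295011044 13.617115324468397
yaw 42.35 pos [ 0.5349 -0.1972  0.1266] d [-0.0001 -0.0004  0.0002] w [  0.07   0.   -28.95] rows 4.0 t 12.0
```

Converted, 4 degrees / 120 = 0.0333.

Request:
play_rows --motion '[[[0, 0, 0, 0, 0, 0.0083], [0, 0, 0, 0, 0, 0.0167], [0, 0, 0, 0, 0, 0.025], [0, 0, 0, 0, 0, 0.0333], [0, 0, 0, 0, 0, 0.0333]]]'

```text
time_s: 12.42
position: [0.5348, -0.1972, 0.1266]
tcp_rot: [[0.785, 0.619, 0.001], [0.619, -0.785, -0.0], [0.0, 0.001, -1.0]]
force: [1.8, -0.8, -2.3]
opening: 0.156
grasp_force: 30.1
```

```bash
cat > st.py <<'E'
from h import *
s=bot.read_state(); print("F",np.round(s["force"],1),"M",np.round(s["moment"],3),"tau6",round(s["tau"][5],3),"op",round(s["opening"]*87,2)); plan([.5345,-.197,.1264],71.3,s)
E
python3 st.py
```

```text
F [ 1.8 -0.8 -2.3] M [-0.132 -0.306  0.254] tau6 0.364 op 13.55
yaw 38.27 pos [ 0.5348 -0.1972  0.1266] d [-0.0001 -0.0003  0.0002] w [ 6.000e-02 -1.000e-02 -3.303e+01] rows 4.6 t 12.42
```

Converted, 3 degrees / 120 = 0.025.

Request:
play_rows --motion '[[[0, 0, 0, 0, 0, 0.0083], [0, 0, 0, 0, 0, 0.0167], [0, 0, 0, 0, 0, 0.025], [0, 0, 0, 0, 0, 0.025]]]'

```text
time_s: 12.75
position: [0.5348, -0.1972, 0.1266]
tcp_rot: [[0.817, 0.577, 0.001], [0.577, -0.817, -0.0], [0.0, 0.001, -1.0]]
force: [1.7, -0.7, -1.7]
opening: 0.15
grasp_force: 30.1
```

```bash
python3 st.py
```

```text
F [ 1.7 -0.7 -1.7] M [-0.138 -0.447  0.25 ] tau6 0.364 op 13.07
yaw 35.25 pos [ 0.5348 -0.1972  0.1266] d [-0.0002 -0.0003  0.0002] w [ 5.000e-02 -1.000e-02 -3.605e+01] rows 5.0 t 12.75
```

Converted, 3 degrees / 120 = 0.025.

Request:
play_rows --motion '[[[0, 0, 0, 0, 0, 0.0083], [0, 0, 0, 0, 0, 0.0167], [0, 0, 0, 0, 0, 0.025], [0, 0, 0, 0, 0, 0.025]]]'

```text
time_s: 13.08
position: [0.5348, -0.1972, 0.1266]
tcp_rot: [[0.846, 0.534, 0.001], [0.534, -0.846, -0.0], [0.0, 0.001, -1.0]]
force: [2.4, -1.0, -1.5]
opening: 0.155
grasp_force: 30.1
```

```bash
python3 st.py
```

```text
F [ 2.4 -1.  -1.5] M [-0.202 -0.478  0.312] tau6 0.365 op 13.53
yaw 32.25 pos [ 0.5348 -0.1972  0.1266] d [-0.0002 -0.0003  0.0002] w [ 5.000e-02 -1.000e-02 -3.905e+01] rows 5.5 t 13.08
```

Converted, 3 degrees / 120 = 0.025.

Request:
play_rows --motion '[[[0, 0, 0, 0, 0, 0.0083], [0, 0, 0, 0, 0, 0.0167], [0, 0, 0, 0, 0, 0.025], [0, 0, 0, 0, 0, 0.025]]]'

```text
time_s: 13.42
position: [0.5347, -0.1971, 0.1266]
tcp_rot: [[0.872, 0.489, 0.0], [0.489, -0.872, -0.001], [0.0, 0.001, -1.0]]
force: [2.9, -0.3, -1.5]
opening: 0.155
grasp_force: 30.6
```

```bash
python3 st.py
```

```text
F [ 2.9 -0.3 -1.5] M [-0.252 -0.511  0.597] tau6 0.682 op 13.48
yaw 29.31 pos [ 0.5347 -0.1971  0.1266] d [-0.0001 -0.0002  0.0002] w [ 4.000e-02  1.000e-02 -4.199e+01] rows 5.9 t 13.42
```

Torque jumped to 0.6 N m, so the stop has been reached. I'll nip it up in small increments.

Converted, 0.5 degrees / 120 = 0.0042.

Request:
play_rows --motion '[[[0, 0, 0, 0, 0, 0.0025], [0, 0, 0, 0, 0, 0.0042], [0, 0, 0, 0, 0, 0.0042]]]'

```text
time_s: 13.67
position: [0.5347, -0.1971, 0.1266]
tcp_rot: [[0.876, 0.482, 0.0], [0.482, -0.876, -0.0], [0.0, 0.001, -1.0]]
force: [1.9, -0.8, -0.4]
opening: 0.156
grasp_force: 30.9
```

```bash
python3 st.py
```

```text
F [ 1.9 -0.8 -0.4] M [-0.189 -0.537  0.622] tau6 0.67 op 13.6
yaw 28.84 pos [ 0.5347 -0.1971  0.1266] d [-0.0001 -0.0002  0.0002] w [ 4.000e-02  1.000e-02 -4.246e+01] rows 5.9 t 13.67
```

Converted, 1.5 degrees / 120 = 0.0125.

Request:
play_rows --motion '[[[0, 0, 0, 0, 0, 0.0042], [0, 0, 0, 0, 0, 0.0083], [0, 0, 0, 0, 0, 0.0125], [0, 0, 0, 0, 0, 0.0125]]]'

```text
time_s: 14.0
position: [0.5347, -0.197, 0.1266]
tcp_rot: [[0.889, 0.459, 0.0], [0.459, -0.889, -0.0], [0.0, 0.0, -1.0]]
force: [3.3, -0.7, 0.9]
opening: 0.159
grasp_force: 31.5
```

```bash
python3 st.py
```

```text
F [ 3.3 -0.7  0.9] M [-0.157 -0.565  0.748] tau6 0.792 op 13.86
yaw 27.29 pos [ 0.5347 -0.197   0.1266] d [-0.0001 -0.0001  0.0002] w [ 3.000e-02 -1.000e-02 -4.401e+01] rows 6.1 t 14.0
```

Converted, 0.8 degrees / 120 = 0.0067.

Request:
play_rows --motion '[[[0, 0, 0, 0, 0, 0.0033], [0, 0, 0, 0, 0, 0.0067], [0, 0, 0, 0, 0, 0.0067], [0, 0, 0, 0, 0, 0.0067], [0, 0, 0, 0, 0, 0.0067]]]'

```text
time_s: 14.42
position: [0.5346, -0.197, 0.1265]
tcp_rot: [[0.895, 0.447, 0.0], [0.447, -0.895, -0.0], [0.0, 0.0, -1.0]]
force: [2.5, -1.2, 0.7]
opening: 0.162
grasp_force: 32.1
```

```bash
python3 st.py
```

```text
F [ 2.5 -1.2  0.7] M [-0.065 -0.583  0.815] tau6 0.832 op 14.05
yaw 26.52 pos [ 0.5346 -0.197   0.1265] d [-0.0001 -0.0001  0.0001] w [ 2.000e-02 -1.000e-02 -4.478e+01] rows 6.3 t 14.42
```

That is 0.815 N m, held for over 0.1 s. I'll unwind until the moment is near zero, then lift out.

Converted, -1.5 degrees / 120 = -0.0125.

Request:
play_rows --motion '[[[0, 0, 0, 0, 0, -0.0125], [0, 0, 0, 0, 0, -0.025], [0, 0, 0, 0, 0, -0.0375], [0, 0, 0, 0, 0, -0.0417], [0, 0, 0, 0, 0, -0.0417]]]'

```text
time_s: 14.83
position: [0.5346, -0.1972, 0.1264]
tcp_rot: [[0.854, 0.52, 0.001], [0.52, -0.854, 0.0], [0.001, 0.0, -1.0]]
force: [2.8, -1.5, 0.8]
opening: 0.16
grasp_force: 30.0
```

```bash
python3 st.py
```

```text
F [ 2.8 -1.5  0.8] M [-0.213 -0.619  0.026] tau6 -0.028 op 13.93
yaw 31.36 pos [ 0.5346 -0.1972  0.1264] d [ 0.     -0.0003  0.    ] w [ 3.000e-02 -4.000e-02 -3.994e+01] rows 5.6 t 14.83
```

Converted, -0.06 m / 0.75 = -0.08, -0.045 m / 0.75 = -0.06.

Request:
play_rows --motion '[[[0, 0, -0.0027, 0, 0, 0], [0, 0, -0.0053, 0, 0, 0], [0, 0, -0.0093, 0, 0, 0], [0, 0, -0.0147, 0, 0, 0], [0, 0, -0.0227, 0, 0, 0], [0, 0, -0.04, 0, 0, 0], [0, 0, -0.06, 0, 0, 0], [0, 0, -0.08, 0, 0, 0]]]'

```text
time_s: 15.5
position: [0.5329, -0.1959, 0.1867]
tcp_rot: [[0.853, 0.522, -0.004], [0.522, -0.853, 0.002], [-0.002, -0.004, -1.0]]
force: [-0.3, -0.7, -4.2]
opening: 0.159
grasp_force: 29.9
```

```bash
python3 - <<'E'
from h import *
a=imaging.capture("wrist"); s=bot.read_state(); print(s["force"],s["moment"]); plan([.55,.2249,.2],-10.8,s)
save("w4",a["frame"])
E
```

```text
[ 0.86244818 -0.36835668 -2.35720147] [-0.04035562 -0.16679999  0.05509031]
yaw 31.51 pos [ 0.5347 -0.1969  0.1899] d [ 0.2335 -0.3516 -0.0104] w [ 0.07 -0.1  42.31] rows 10.1 t 15.55
```

View pics/w4.png

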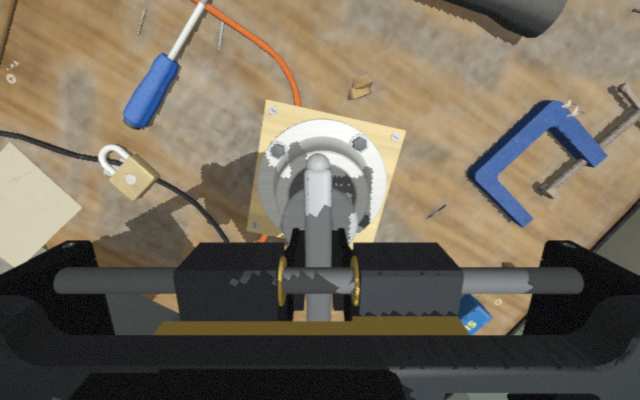

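The picture shows the spanner lifted clear, straight in the jaws, with the ring below at (345,180). I'll carry it back to the block.

Converted, -0.211 m / 0.75 = -0.2813, -0.188 m / 0.75 = -0.2507, 29 degrees / 120 = 0.2417.

Request:
play_rows --motion '[[[0.0107, -0.016, -0.004, 0, 0, 0.0167], [0.0333, -0.0507, -0.008, 0, 0, 0.05], [0.06, -0.0907, -0.0133, 0, 0, 0.0833], [0.0867, -0.1307, -0.0133, 0, 0, 0.1167], [0.1133, -0.1707, -0.0133, 0, 0, 0.15], [0.14, -0.2107, -0.0133, 0, 0, 0.1833], [0.1667, -0.2507, -0.0133, 0, 0, 0.2167], [0.1867, -0.2813, -0.0133, 0, 0, 0.2417]]]'

```text
time_s: 16.22
position: [0.5417, 0.0591, 0.1961]
tcp_rot: [[0.999, 0.041, -0.003], [0.041, -0.999, 0.001], [-0.003, -0.002, -1.0]]
force: [-0.0, -0.5, -5.5]
opening: 0.153
grasp_force: 29.9
```

```bash
python3 - <<'E'
from h import *
plan([.55,.2249,.2],-10.8)
E
```

```text
yaw 2.37 pos [0.5417 0.0591 0.1961] d [ 0.0151 -0.1653 -0.0037] w [-0.07  0.18 13.17] rows 4.0 t 16.22
```

Converted, -0.165 m / 0.75 = -0.22, -0.003 m / 0.75 = -0.004, 13.2 degrees / 120 = 0.11.

Request:
play_rows --motion '[[[0.0053, -0.04, -0.004, 0, 0, 0.025], [0.0107, -0.0867, -0.004, 0, 0, 0.05], [0.016, -0.1333, -0.004, 0, 0, 0.075], [0.02, -0.18, -0.004, 0, 0, 0.1], [0.02, -0.2093, -0.004, 0, 0, 0.11], [0.02, -0.22, -0.004, 0, 0, 0.11], [0.02, -0.22, -0.004, 0, 0, 0.11], [0.02, -0.22, -0.004, 0, 0, 0.11]]]'

```text
time_s: 16.88
position: [0.5502, 0.2212, 0.1989]
tcp_rot: [[0.983, -0.184, -0.002], [-0.184, -0.983, -0.001], [-0.002, 0.002, -1.0]]
force: [-0.2, -0.7, -3.7]
opening: 0.156
grasp_force: 29.9
```

```bash
python3 - <<'E'
from h import *
a=imaging.capture("wrist")
plan([.55,.2249,.105],-10.8)
E
```

```text
yaw -10.69 pos [0.5506 0.2205 0.199 ] d [-0.0012 -0.0044  0.094 ] w [0.09 0.08 0.11] rows 2.3 t 16.93
```

Converted, 0.084 m / 0.75 = 0.112, -0.0044 m / 0.75 = -0.0059.

Request:
play_rows --motion '[[[-0.0013, -0.0027, 0.04, 0, 0, 0], [-0.0013, -0.0059, 0.08, 0, 0, 0], [-0.0013, -0.0059, 0.112, 0, 0, 0], [-0.0013, -0.0059, 0.112, 0, 0, 0], [-0.0013, -0.0059, 0.112, 0, 0, 0], [-0.0013, -0.0059, 0.112, 0, 0, 0]]]'

```text
time_s: 17.43
position: [0.5525, 0.2252, 0.1166]
tcp_rot: [[0.982, -0.187, 0.002], [-0.187, -0.982, 0.0], [0.002, -0.001, -1.0]]
force: [0.3, 0.8, -5.2]
opening: 0.159
grasp_force: 29.9
```

```bash
python3 - <<'E'
from h import *
plan([.55,.2249,.105],-10.8)
E
```

```text
yaw -10.77 pos [0.5525 0.2252 0.1166] d [-0.0024  0.0008  0.0116] w [-0.04 -0.12  0.03] rows 0.3 t 17.43
```

Converted, 0.009 m / 0.75 = 0.012, 0.006 m / 0.75 = 0.008.

Request:
play_rows --motion '[[[0, 0, 0.008, 0, 0, 0], [0, 0, 0.012, 0, 0, 0], [0, 0, 0.012, 0, 0, 0], [0, 0, 0.012, 0, 0, 0], [0, 0, 0.012, 0, 0, 0]]]'

```text
time_s: 17.85
position: [0.5513, 0.2262, 0.1069]
tcp_rot: [[0.983, -0.185, 0.001], [-0.185, -0.983, 0.0], [0.001, -0.0, -1.0]]
force: [0.6, 0.1, -4.5]
opening: 0.158
grasp_force: 29.9
```

```bash
python3 - <<'E'
from h import *
plan([.55,.2249,.095],-10.8)
E
```

```text
yaw -10.68 pos [0.5513 0.2262 0.1069] d [-0.0011  0.0015  0.0119] w [-0.02 -0.04  0.12] rows 0.3 t 17.85
```

Converted, 0.008 m / 0.75 = 0.0107, -0.001 m / 0.75 = -0.0013.

Request:
play_rows --motion '[[[-0.0013, 0.0017, 0.0027, 0, 0, 0], [-0.0013, 0.0017, 0.0067, 0, 0, 0], [-0.0013, 0.0017, 0.0107, 0, 0, 0], [-0.0013, 0.0017, 0.0107, 0, 0, 0], [-0.0013, 0.0017, 0.0107, 0, 0, 0]]]'

```text
time_s: 18.27
position: [0.5496, 0.2249, 0.098]
tcp_rot: [[0.983, -0.185, -0.001], [-0.185, -0.983, -0.0], [-0.001, 0.0, -1.0]]
force: [-0.3, -0.3, -4.0]
opening: 0.155
grasp_force: 29.9
```

```bash
python3 - <<'E'
from h import *
plan([.55,.2249,.0835],-10.8); print(bot.read_state()["force"])
E
```

```text
yaw -10.68 pos [0.5496 0.2249 0.098 ] d [ 0.0004 -0.      0.0145] w [0.02 0.05 0.12] rows 0.3 t 18.27
[-0.32819815 -0.27863604 -3.97226309]
```

Converted, 0.01 m / 0.75 = 0.0133, 0.008 m / 0.75 = 0.0107.

Request:
play_rows --motion '[[[0.0003, 0, 0.0027, 0, 0, 0], [0.0003, 0, 0.0053, 0, 0, 0], [0.0003, 0, 0.008, 0, 0, 0], [0.0003, 0, 0.0107, 0, 0, 0], [0.0003, 0, 0.0133, 0, 0, 0], [0.0003, 0, 0.0133, 0, 0, 0]]]'

```text
time_s: 18.77
position: [0.55, 0.2249, 0.0879]
tcp_rot: [[0.983, -0.186, -0.0], [-0.186, -0.983, -0.0], [-0.0, 0.0, -1.0]]
force: [0.3, -0.8, -4.8]
opening: 0.157
grasp_force: 29.9
```

Converted, 0.0045 m / 0.75 = 0.006, 0.0042 m / 0.75 = 0.0056.

Request:
play_rows --motion '[[[0, 0, 0.002, 0, 0, 0], [0, 0, 0.004, 0, 0, 0], [0, 0, 0.0056, 0, 0, 0], [0, 0, 0.006, 0, 0, 0], [0, 0, 0.006, 0, 0, 0]]]'

```text
time_s: 19.18
position: [0.5503, 0.2249, 0.0839]
tcp_rot: [[0.983, -0.186, 0.0], [-0.186, -0.983, 0.0], [0.0, -0.0, -1.0]]
force: [0.5, 0.4, -4.0]
opening: 0.154
grasp_force: 29.9
```

Converted, 0.0007 m / 0.75 = 0.0009, 0.0006 m / 0.75 = 0.0008.

Request:
play_rows --motion '[[[0, 0, 0.0008, 0, 0, 0], [0, 0, 0.0009, 0, 0, 0], [0, 0, 0.0009, 0, 0, 0]]]'

```text
time_s: 19.43
position: [0.5502, 0.2249, 0.0835]
tcp_rot: [[0.983, -0.185, 0.0], [-0.185, -0.983, 0.0], [0.0, -0.0, -1.0]]
force: [0.6, -0.3, -2.4]
opening: 0.157
grasp_force: 29.9
```

Request:
play_rows --motion '[[[0, 0, 0, 0, 0, 0], [0, 0, 0, 0, 0, 0], [0, 0, 0, 0, 0, 0], [0, 0, 0, 0, 0, 0], [0, 0, 0, 0, 0, 0], [0, 0, 0, 0, 0, 0], [0, 0, 0, 0, 0, 0], [0, 0, 0, 0, 0, 0]]]' --fingers 0.06

```text
time_s: 20.1
position: [0.5501, 0.225, 0.0832]
tcp_rot: [[0.983, -0.185, 0.0], [-0.185, -0.983, 0.0], [0.0, -0.0, -1.0]]
force: [0.1, 0.4, 0.4]
opening: 0.653
grasp_force: 0.0
```

Request:
play_rows --motion '[[[0, 0, -0.0133, 0, 0, 0], [0, 0, -0.04, 0, 0, 0], [0, 0, -0.08, 0, 0, 0], [0, 0, -0.12, 0, 0, 0], [-0.04, 0, -0.16, 0, 0, 0], [-0.08, 0, -0.2133, 0, 0, 0], [-0.0933, 0, -0.2267, 0, 0, 0], [-0.0933, 0, -0.2267, 0, 0, 0]]]'

```text
time_s: 20.77
position: [0.48, 0.2391, 0.2582]
tcp_rot: [[0.983, -0.184, 0.006], [-0.184, -0.983, 0.002], [0.006, -0.003, -1.0]]
force: [0.8, 0.7, 0.3]
opening: 0.69
grasp_force: 0.0
```

```bash
python3 - <<'E'
from h import *
for k in range(3): a=imaging.capture("wrist")
s=bot.read_state(); print(s["time_s"],s["opening"],s["force"])
print([(np.round(d["at"],4).tolist(),np.round(pix(a,d["at"])),round(d["confidence"],2)) for d in finder.recognise("wrist","spanner")])
im=np.hstack([rect(a,(.55,.22),z,.06,.3) for z in(.033,.093)]); save("r5",im)
E
```

```text
20.9167 0.6930713617738643 [ 0.37360315 -0.55339329 -0.34718337]
[([0.402, 0.3187, 0.0251], array([273., 237.]), 0.94), ([0.4522, 0.5333, 0.0212], array([118., 229.]), 0.77), ([0.5522, 0.2226, 0.0883], array([322., 117.]), 0.62)]
```

View pics/r5.png

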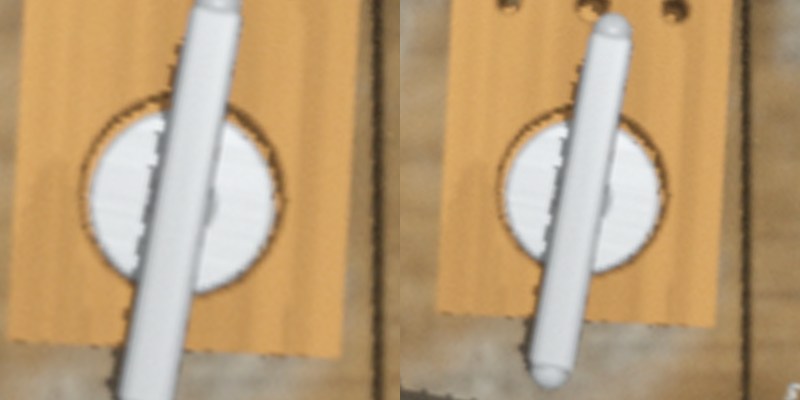

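The disc is centred in its pocket at (182,203) in the left panel, upright and at the same pose as at the start. The gripper is clear, so I'm handing in.

```bash
python3 -c "
from rig import bot
print(bot.hand_in())"
```

```text
the job is handed in; nothing more can be done
None
```

The job is handed in, and no verdict came back: the ring was turned about 0.7 rad clockwise to a firm stop and nipped up to about 0.8 N m. The spanner was then released upright in its pocket, and no other tool was touched.

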